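# Set a displacement transducer to its check position on the surface plate

### The arm

A 6-joint arm with a two-finger parallel gripper is mounted at the origin on the work surface. World frame = base frame: x ahead of the robot, y to its left, z up, the work surface at z = 0. Lengths are in m, angles in rad, forces in N, time in s.
With the tool pointing down it reaches from about 0.25 to 0.725 m from the base axis. Payload 4 kg.
Tool frame: the origin (TCP) lies midway between the tips of the shut fingers; the grasp point (between the pads) lies 19 mm behind it; z points along the fingers, y is the line along which they close (so a half turn about z gives the same grasp; the last joint's range is limited). The gripper opens to 85 mm and grips with 20 to 120 N. Pads are 22 mm wide; open, the fingers measure 114 mm over their backs; the gripper's body (76 mm by 85 mm) begins 54 mm behind the grasp point. The pads swing forward as they close: fully open they stand 13 mm farther back than shut.
Start: joints at [1.249, 0.241, 0.005, 1.335, 0, 1.571], TCP at [0.158, 0.474, 0.231] pointing down, gripper open.
Joint ranges: [-2.72, 2.72], [-1.05, 1.87], [-1.09, 1.28], [-1.99, 2.15], [-1.42, 1.44], [-3.14, 3.14]. Speed limits (rad/s): [2.79, 2.79, 3.14, 3.14, 3.14, 3.14].

### API

Orientations are given as a unit quaternion [x, y, z, w].
In Python, from workcell import get_obs, camera, job_done, silhouettes gives the robot as it stands. The module is installed in compiled form; this text tells all that it offers.
- The arm moves only by the tool drive_tool, never from a script. Its argument "increments" is a list of rows, each a list of 3 entries, a list of its own where there are three numbers: the shift along the world's x, y, z in mm, then the turn, a rotation vector about the world's x, y, z in degrees, then the opening, from 0 (shut) to 1 (fully open). A call has 1 to 8 rows; each row shifts and turns the commanded pose from where the row before left it; what a row does not reach is not made up. A row lasts 1/12 s, in which the tool goes at most 41.7 mm and 7.16 degrees, less where a joint would pass 70% of its speed; a pose out of reach is approached as far as the arm can. A call is refused whole if a number of a shift passes 41.7 or a number of a turn 7.16, either way. A call with a gripper value outside its range is refused whole. The fingers move at their own pace and stop on an object; the grip force is fixed at half the most. Time passes only in rows, so rows that do not move let the fingers close. It gives the time, the measured TCP pose, the force, the opening and the grip force at its end, in the units of the state.
- get_obs(): the state, without advancing time (a new reading comes with each control period).
- camera(name): name is "scene" or "top"; returns a dict with "image" (400x640x3 uint8, red, green, blue), "K" (3x3 intrinsics, pixels), "k1" (the pictures are not rectified: a ray, as slopes to the right and down, at radius r is drawn at 1 + k1 r^2 times it, then the intrinsics apply), "view" (4x4, takes a point from world to camera coordinates). Camera axes: x right, y down, z forward; pixel columns grow to the right and rows downward; lengths in m; the calibration is good to about 2 mm. A picture is of the moment at which its call begins. There is no depth.
- job_done(): hands the job in; it is judged then, once.
Trained networks look in a picture, given as the dict that the camera call returned (one of the last four; its "shot" number tells which), for a name from the list of things; names that differ only in an ending like _2 or _b are one class to them, and where a whole thing is asked for, a point or a joint stands for the part that bears it (a point fixed in the world has none). Each returns a list of dicts, best first, with "conf" (0 to 1); they miss things now and then, are a little off and sometimes report something else, mostly with a low value. They report only what shows in the picture. A call takes as long as a camera call. They do not tell look-alikes from the thing itself.
- silhouettes(query, picture): "region" (400x640 bool, what is visible of it) and "bbox" ([left, top, right, bottom] in pixels, round what is visible of it).
The state is a dict: "clock": time; "joint_pos": joint angles; "joint_vel": joint speeds; "tau": joint torques, N m; "eef_pos": TCP position; "tool_rot": TCP orientation; "ft_force": force on the tool from outside, world axes, zero at the start; "ft_torque": the same for the moment, N m; "grip_width": finger opening in m; "grasp_force": force on a finger pad.
Only numpy, scipy, OpenCV 4.12 (cv2) and the standard library are available. Lean on these libraries where they do the work, as an engineer would, in place of code of your own. Each camera call takes 0.05 s, during which the arm holds its last target. There are 200 camera calls.

### The job

Roll the displacement transducer along the grey surface plate until the yellow line on its blue sleeve faces straight up, keeping it lying on the plate and its core rod home. Then take the core rod by its black end and draw it gently and straight out of the bore against the brass fence, until the whole green band shows but the red band is still hidden inside. Finish while still holding the rod there with the gripper, the yellow line still up; do not force the rod sideways, and leave the other things on the plate and bench alone.

Things in the scene. Friction and masses are not known exactly. Their poses are not given: they have to be found in the camera images.
- plate: Fixed grey plate on the black bench, 270 (x) x 340 (y) x 30 mm high. Origin: centre of its underside; z up, x away from the robot. A brass fence along its y, 10 mm thick, 300 long, is centred 70 mm to -x of the origin; its top is 15 mm above the plate's top. It stops the transducer's flange when the rod is drawn to -x; the rod passes over it.
- transducer: Loose metal part lying on the plate, axis about along plate x, 0.5-0.8 kg. Origin on the axis in the bore's mouth, facing the robot; x runs to the rear. Along x: flange 50 mm diameter to 8; neck 28 to 75; solid body 50 to 125; stub 18 to 137. It rolls on flange and body, axis 25 mm above the plate, and stays about where left. Flange starts 2 to 5 mm behind the fence. Bore 13.2 wide, 75 deep.
- mouth (a point): Centre of the bore's open mouth, in the transducer's front face (same point as the transducer's origin).
- index: Blue sleeve 78-124 mm behind the mouth, fixed on the transducer's body. Origin as the transducer's; x is the axis, z points from the axis to the yellow line (9 mm wide, along the sleeve and on down the rear face). At the start the line leans 0.6 to 1.3 rad from up towards the plate's -y (robot's right); rolling 25 mm towards +y turns it 1 rad towards up.
- rod: Loose steel rod, 12 mm diameter, 130 long, 0.11 kg, sliding with light friction in the bore. Origin on its axis at the free end near the robot; x runs into the bore. At home the free end is 60-62 mm out of the mouth. First 35 mm black: grip there. Green band 72-84 mm from the free end, red 100-116, both hidden at the start. Drawn rightly, the free end is 84-100 mm out of the mouth.
- sensor_a: Steel sensor, 28 mm diameter, 44 high, upright on the plate's far left corner; origin under its centre. Bystander.
- gauge_block: Steel gauge block 35 x 9 x 30 mm high, on the plate's far right corner; origin under its centre. Bystander.
- sensor_b: Steel sensor as sensor_a, upright on the bench to the left. Bystander.
- eraser: Pale green eraser 45 x 24 x 13 mm on the bench to the left. Bystander.
- oil_jar: Jar, 48 mm diameter, 60 high, on the bench to the right. Bystander.
- driver: Screwdriver lying on the bench to the right. Bystander.
- white_case: White case 110 x 80 x 35 mm on the bench to the left. Bystander.
Not all that is in view belongs to the job. Of the things like the transducer, leave any that is pink; of the rest the larger one is meant.

How it is judged:
On the way, in this order (a step that is already met when the one before it is completed fails the run):
1. the transducer is rolled so that the yellow line faces up, the rod still home (angle between index's own z axis and vertical below 0.35 rad and z of mouth in the frame of plate below 0.065 m and angle between transducer's own x axis and vertical between 1.45 and 1.69 rad and x of rod in the frame of transducer above -0.072 m), for 0.3 s.
2. the rod is drawn until the green band shows, the red one hidden, in the gripper (angle between index's own z axis and vertical below 0.35 rad and z of mouth in the frame of plate below 0.065 m and angle between transducer's own x axis and vertical between 1.45 and 1.69 rad and x of rod in the frame of transducer between -0.1 and -0.084 m and angle between the x axis of rod and the x axis of transducer, either way round below 0.06 rad and contact force between the fingers and rod above 3 N), for 0.2 s.
At the end, for the whole second after the job is handed in: Transducer lying on the plate, yellow line within 0.35 rad of straight up; the rod's free end 84 to 100 mm out of the mouth, in line with the bore; the fingers grip the rod (over 3 N) and do not touch the transducer; the rod is clear of the plate; all at rest (all of step 2 and contact force between rod and plate below 0.3 N and contact force between the fingers and transducer below 0.5 N and linear speed of each of transducer, rod below 0.01 m/s); the arm keeps its last pose, push and grip.
It fails at once if the transducer is lifted off the plate (z of mouth in the frame of plate above 0.07 m).
It fails at once if the rod is pulled right out past the red band (x of rod in the frame of transducer below -0.116 m).
It fails at once if the rod is forced sideways and jams in the bore (contact force between rod and transducer above 15 N).
It fails at once if a bystander is disturbed (moved over 25 mm) (distance of any of sensor_a, gauge_block, sensor_b, eraser, oil_jar, driver, white_case from where it was at the start of the episode above 0.025 m).
It also fails if it takes over 54 s, if anything falls off the work surface, if the arm or the gripper's body presses on something with over 40 N, if the wrist force passes 120 N, or if a joint passes its speed limit or range.

## Working session

There is one attempt and no reset: what is moved stays moved. The work goes in short steps, Python scripts to look and compute and a tool call to move; the robot and the scene stay as the last step left them, time stands still between calls to the robot, and variables do not carry over. Pictures are saved under pics/ and viewed, at most 10 in all, crops included, and the job is handed in when it is done.

Besides the shell and the picture viewer there is one more tool, called after ">>>" as a command line: name --argument value ..., lists and objects as JSON in quotes. drive_tool: Moves the arm, as the interface text tells. Its arguments: {"type":"object","properties":{"increments":{"type":"array"}},"required":["increments"]}

```bash
mkdir -p pics
cat > h.py <<'E'
import numpy as np, cv2
from workcell import get_obs, camera, job_done, silhouettes
def ray(c,uv):
    K=c["K"];d=(np.array(uv,float)-[K[0,2],K[1,2]])/[K[0,0],K[1,1]]
    u=d.copy()
    for _ in range(20): u=d/(1+c["k1"]*(u@u))
    V=np.array(c["view"]);R=V[:3,:3];o=-R.T@V[:3,3]
    v=R.T@np.array([u[0],u[1],1]);return o,v/np.linalg.norm(v)
def atz(c,uv,z):
    o,v=ray(c,uv);return o+v*(z-o[2])/v[2]
def tri(c1,p1,c2,p2):
    (a,u),(b,v)=ray(c1,p1),ray(c2,p2)
    s=np.linalg.lstsq(np.c_[u,-v],b-a,rcond=None)[0]
    x,y=a+s[0]*u,b+s[1]*v;return (x+y)/2,np.linalg.norm(x-y)
def proj(c,p):
    V=np.array(c["view"]);q=V[:3,:3]@np.array(p)+V[:3,3];u=q[:2]/q[2];u=u*(1+c["k1"]*(u@u))
    K=c["K"];return u*[K[0,0],K[1,1]]+[K[0,2],K[1,2]]
def save(n,im): cv2.imwrite("pics/"+n+".png",im[...,::-1])
E
python3 - <<'E'
from h import *
np.set_printoptions(precision=3,suppress=True)
for n in("scene","top"):
    c=camera(n);save(n+"0",c["image"]);print(n,ray(c,(320,200)))
    for q in("transducer","rod","plate","index"):
        for d in silhouettes(q,c)[:4]: print(q,d["conf"],d["bbox"])
print(get_obs())
E
```

```text
scene (array([0.911, 0.213, 0.881]), array([-0.464, -0.233, -0.855]))
transducer 0.93 [288.2, 143.5, 316.2, 173.8]
rod 0.42 [277.7, 184.1, 289.6, 203.6]
plate 0.98 [187.5, 172.8, 356.4, 311.0]
index 0.97 [246.9, 227.1, 274.7, 253.3]
index 0.67 [289.1, 140.3, 303.1, 153.6]
top (array([0.398, 0.018, 1.103]), array([ 0.088, -0.044, -0.995]))
transducer 0.93 [331.8, 134.3, 354.5, 185.5]
transducer 0.76 [411.9, 250.8, 436.5, 305.6]
transducer 0.64 [339.2, 245.5, 374.8, 268.4]
rod 0.51 [345.3, 185.7, 354.0, 202.4]
plate 0.91 [267.1, 109.7, 403.3, 223.5]
index 0.76 [412.2, 255.1, 429.7, 272.9]
index 0.73 [361.1, 252.9, 376.2, 267.9]
index 0.52 [329.9, 138.2, 350.6, 157.1]
{'clock': 0.5, 'joint_pos': array([ 1.249,  0.241,  0.005,  1.335, -0.   ,  1.571]), 'joint_vel': array([ 0.   , -0.001,  0.001, -0.001,  0.002, -0.   ]), 'tau': array([  0.   , -37.186,  25.246,   0.003,   0.   ,   0.   ]), 'eef_pos': array([0.158, 0.474, 0.231]), 'tool_rot': array([ 0.16 ,  0.987, -0.   ,  0.   ]), 'ft_force': array([0.181, 0.913, 0.543]), 'ft_torque': array([ 0.03 ,  0.047, -0.02 ]), 'grasp_force': 0.0, 'grip_width': 0.08576751196918556}
```

View pics/scene0.png

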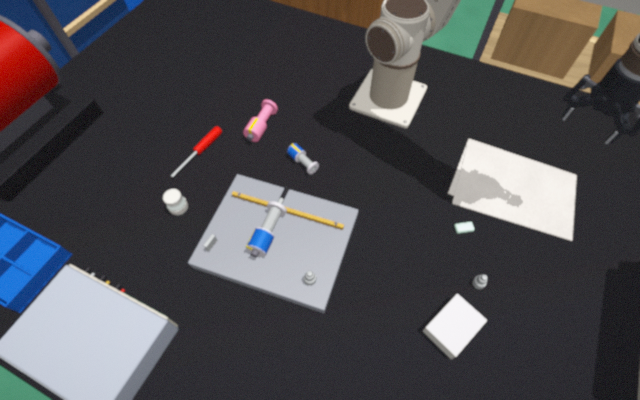

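View pics/top0.png

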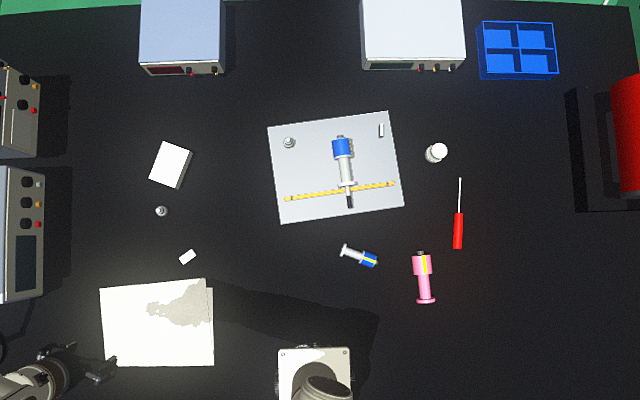

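Run:
```python
from h import *
np.set_printoptions(precision=4,suppress=True)
C={n:camera(n) for n in("scene","top")}
s,t=C["scene"],C["top"]
def quad(c):
    m=silhouettes("plate",c)[0]["region"].astype(np.uint8)
    m=cv2.morphologyEx(m,cv2.MORPH_CLOSE,np.ones((25,25)))
    h=cv2.convexHull(max(cv2.findContours(m,0,1)[0],key=cv2.contourArea))
    for e in np.linspace(2,20,40):
        a=cv2.approxPolyDP(h,e,True)
        if len(a)<=4: break
    return a[:,0]
# top plate: centre from quad at z=.03
for n,c in C.items():
    q=quad(c);print(n,q.tolist());P=np.array([atz(c,p,.03) for p in q]);print(P[:,:2])
# fence by colour
for n,c in C.items():
    im=c["image"].astype(int);r,g,b=im[...,0],im[...,1],im[...,2]
    m=((r>150)&(g>100)&(b<110)&(r-b>80)).astype(np.uint8)
    x0,y0,x1,y1=(225,185,350,235) if n=="scene" else (280,175,400,205)
    k=np.zeros_like(m);k[y0:y1,x0:x1]=m[y0:y1,x0:x1]
    ys,xs=np.nonzero(k);pts=np.c_[xs,ys].astype(np.float32)
    vx,vy,a,b2=cv2.fitLine(pts,cv2.DIST_HUBER,0,.01,.01).ravel()
    tt=(pts-[a,b2])@[vx,vy];e=[np.array([a,b2])+[vx*w,vy*w] for w in(tt.min(),tt.max())]
    print(n,"fence ends",e,[atz(c,p,.045)[:2] for p in e])
a=cv2.resize(t["image"][105:230,260:410],None,fx=4.8,fy=4.8,interpolation=cv2.INTER_CUBIC);save("topc",a)
a=cv2.resize(s["image"][170:270,200:340],None,fx=5.6,fy=5.6,interpolation=cv2.INTER_CUBIC);save("scenec",a)
```

```text
scene [[237, 175], [356, 210], [324, 311], [189, 264]]
[[ 0.4755 -0.2545]
 [ 0.436   0.0758]
 [ 0.7012  0.1136]
 [ 0.7408 -0.219 ]]
top [[387, 110], [403, 205], [282, 223], [267, 128]]
[[ 0.7393 -0.2232]
 [ 0.4733 -0.2543]
 [ 0.4337  0.0748]
 [ 0.6951  0.1105]]
scene fence ends [array([232.8946, 193.3457], dtype=float32), array([342.1082, 226.6452], dtype=float32)] [array([ 0.5364, -0.2249]), array([0.5018, 0.0663])]
top fence ends [array([284.7756, 198.4429], dtype=float32), array([394.0988, 182.6854], dtype=float32)] [array([0.4982, 0.0652]), array([ 0.533 , -0.2292])]
```

View pics/topc.png

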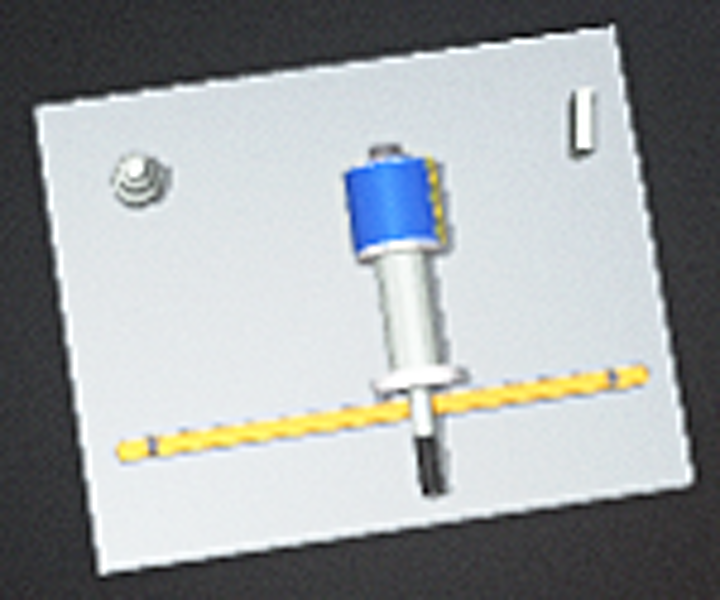

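View pics/scenec.png

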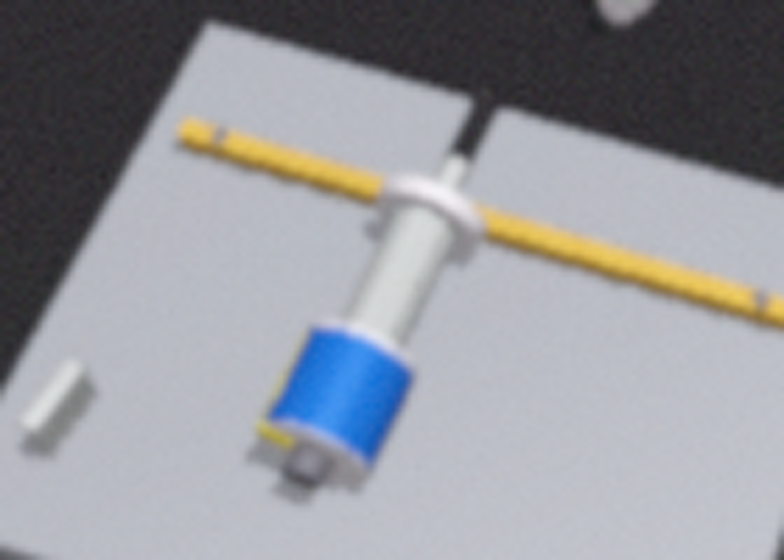

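```bash
cat >> h.py <<'E'
def blue(c,box):
    x0,y0,x1,y1=box;im=c["image"].astype(int);m=((im[...,2]-im[...,0])>70)
    k=np.zeros(m.shape,bool);k[y0:y1,x0:x1]=m[y0:y1,x0:x1];ys,xs=np.nonzero(k);return np.array([xs.mean(),ys.mean()]),len(xs)
E
python3 - <<'E'
from h import *
np.set_printoptions(precision=4,suppress=True)
s,t=camera("scene"),camera("top")
T=lambda x,y:(260+x/4.8,105+y/4.8)
S=lambda x,y:(200+x/5.6,170+y/5.6)
print("stub tri",tri(t,T(384,152),s,S(303,462)))
print("flange tri",tri(t,T(420,376),s,S(430,208)))
for n,p,z in(("stub",T(384,150),.055),("flange top edge",T(420,376),.055),("rodend",T(431,494),.055),("bandfront",T(392,250),.055),("rod at black",T(425,437),.061)):
    print(n,atz(t,p,z))
print("S stub",atz(s,S(303,462),.055),"S rod",atz(s,S(458,160),.06))
# fence front/back along plate, plate centre
E
```

```text
stub tri (array([ 0.6583, -0.0859,  0.06  ]), np.float64(0.0006907267822155239))
flange tri (array([ 0.5314, -0.0994,  0.0613]), np.float64(0.00429698145830714))
stub [ 0.6609 -0.0868  0.055 ]
flange top edge [ 0.5331 -0.1021  0.055 ]
rodend [ 0.4677 -0.1058  0.055 ]
bandfront [ 0.604  -0.0892  0.055 ]
rod at black [ 0.4986 -0.103   0.061 ]
S stub [ 0.6567 -0.0874  0.055 ] S rod [ 0.5031 -0.0988  0.06  ]
```

>>> drive_tool --increments '[[[30,-25,0],[0,0,6.3],0.5],[[35,-35,0],[0,0,6.3],0.5],[[35,-40,0],[0,0,6.3],0.5],[[35,-40,0],[0,0,6.3],0.5],[[35,-40,0],[0,0,0],0.5],[[35,-41,0],[0,0,0],0.5],[[35,-41,0],[0,0,0],0.5],[[35,-41,0],[0,0,0],0.5]]'

```text
clock: 1.47
eef_pos: [0.3772, 0.2349, 0.2316]
tool_rot: [-0.049, 0.999, 0.0, 0.0]
ft_force: [-0.1, 0.5, 0.3]
grip_width: 0.0425
grasp_force: 0.0
```

>>> drive_tool --increments '[[[22,-34,0],[0,0,0],0.5],[[22,-34,0],[0,0,0],0.5],[[22,-34,0],[0,0,0],0.5],[[22,-34,0],[0,0,0],0.5],[[22,-34,0],[0,0,0],0.5],[[22,-34,0],[0,0,0],0.5],[[22,-34,0],[0,0,0],0.5],[[22,-34,0],[0,0,0],0.5]]'

```text
clock: 2.13
eef_pos: [0.553, -0.0375, 0.2315]
tool_rot: [-0.049, 0.999, 0.0, 0.0]
ft_force: [1.1, 0.0, 0.6]
grip_width: 0.043
grasp_force: 0.0
```

>>> drive_tool --increments '[[[20,-34,0],[0,0,0],0.5],[[5,-22,-20],[0,0,0],0.5],[[0,0,-35],[0,0,0],0.5],[[0,0,-30],[0,0,0],0.5],[[0,0,-20],[0,0,0],0.5],[[0,0,0],[0,0,0],0.5]]'

```text
clock: 2.63
eef_pos: [0.5734, -0.0913, 0.1208]
tool_rot: [-0.048, 0.999, 0.001, -0.005]
ft_force: [-1.0, 0.5, -0.5]
grip_width: 0.0422
grasp_force: 0.0
```

Run:
```python
from h import *
o=get_obs();print(o["eef_pos"],o["tool_rot"],o["joint_pos"],o["grip_width"],o["ft_force"])
s=camera("scene");save("s1",cv2.resize(s["image"][150:270,190:350],None,fx=4.8,fy=4.8,interpolation=cv2.INTER_CUBIC))
```

```text
[ 0.57338806 -0.09130049  0.12082218] [-0.04844342  0.99881214  0.0010791  -0.00513638] [-1.57908118e-01  4.73514413e-01  4.87120723e-02  1.15649106e+00
  7.41443630e-06 -2.54834262e-01] 0.042228415324744285 [-1.01559561  0.48717384 -0.4530006 ]
```

View pics/s1.png

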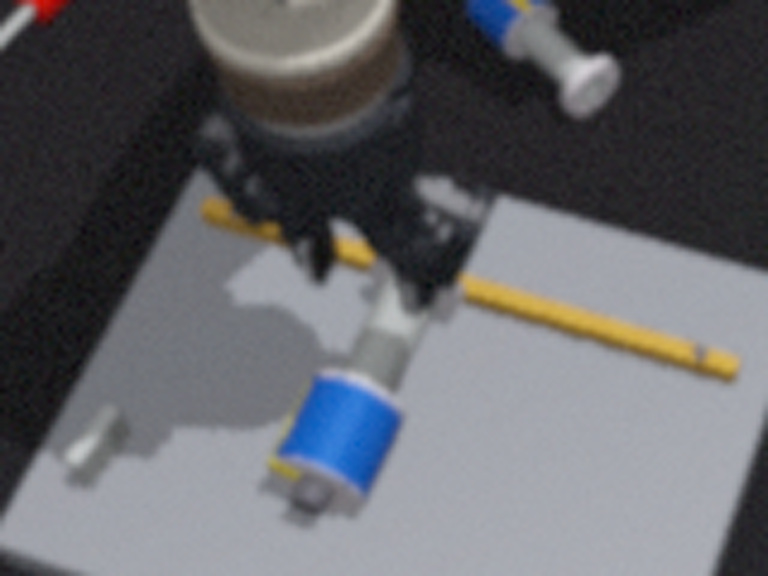

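>>> drive_tool --increments '[[[2,-4,-20],[0,0,0],0.5],[[0,0,-20],[0,0,0],0.5],[[0,0,-20],[0,0,0],0.5],[[0,0,-12],[0,0,0],0.5],[[0,0,-8],[0,0,0],0.5],[[0,0,0],[0,0,0],0.5],[[0,0,0],[0,0,0],0.5]]'

```text
clock: 3.27
eef_pos: [0.5803, -0.0954, 0.0477]
tool_rot: [-0.049, 0.999, -0.0, 0.001]
ft_force: [0.1, 0.3, 0.3]
grip_width: 0.0424
grasp_force: 0.0
```

>>> drive_tool --increments '[[[0,0,-6],[0,0,0],0.5],[[0,3,0],[0,0,0],0.5],[[-0.3,3,0],[0,0,0],0.5],[[-0.3,3,0],[0,0,0],0.5],[[-0.3,3,0],[0,0,0],0.5],[[-0.3,3,0],[0,0,0],0.5],[[-0.3,3,0],[0,0,0],0.5],[[0,0,0],[0,0,0],0.5]]'

```text
clock: 3.93
eef_pos: [0.5776, -0.0767, 0.0404]
tool_rot: [-0.049, 0.999, 0.0, -0.0]
ft_force: [0.1, 0.3, -0.0]
grip_width: 0.0426
grasp_force: 0.0
```

```bash
cat >> h.py <<'E'
def body(c,box):
    """yellow & blue pixels in box: means"""
    x0,y0,x1,y1=box;im=c["image"].astype(int)[y0:y1,x0:x1];r,g,b=im[...,0],im[...,1],im[...,2]
    B=(b-r>60);Y=(r-b>40)&(g-b>25)
    f=lambda m:(np.argwhere(m).mean(0)[::-1]+[x0,y0],m.sum()) if m.any() else None
    return f(B),f(Y)
E
python3 - <<'E'
from h import *
np.set_printoptions(precision=4,suppress=True)
s,t=camera("scene"),camera("top")
bs=body(s,(235,220,290,265));bt=body(t,(320,130,365,162));print(bs,bt)
o=get_obs();print(o["eef_pos"],o["ft_force"])
save("s2",np.vstack([cv2.resize(s["image"][215:270,230:300],None,fx=5,fy=5,interpolation=3),cv2.resize(t["image"][125:180,315:385],None,fx=5,fy=5,interpolation=3)]))
E
```

```text
((array([267.2322, 241.4551]), np.int64(323)), (array([256.2667, 240.75  ]), np.int64(60))) ((array([327.25, 145.75]), np.int64(12)), None)
[ 0.5777 -0.0772  0.0403] [-0.2364 -0.2395 -0.1019]
```

View pics/s2.png

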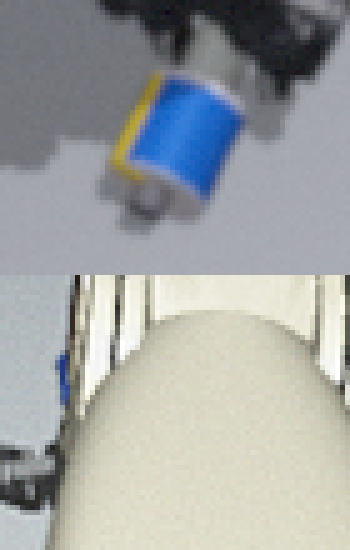

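```bash
cat >> h.py <<'E'
from scipy.optimize import least_squares
YAW=0.0995
def model(c,x,y,phi,yaw=YAW,zc=.055):
    # phi: lean of line from up towards -y ; mouth at x,y
    ax=np.array([np.cos(yaw),np.sin(yaw),0]);ly=np.array([-ax[1],ax[0],0]);up=np.array([0,0,1.])
    V=np.array(c["view"]);cam=-V[:3,:3].T@V[:3,3];W={0:[0,0],1:[0,0]}
    for a in np.radians(np.arange(-180,180,3)):
        n=np.cos(a)*up-np.sin(a)*ly
        d=np.arctan2(np.sin(a-phi),np.cos(a-phi));k=int(abs(d)<.18)
        for u in np.linspace(.078,.124,6):
            p=np.array([x,y,zc])+u*ax+.025*n;w=n@(cam-p)
            if w>0:W[k][0]=W[k][0]+w*proj(c,p);W[k][1]+=w
    return W[0][0]/W[0][1],W[1][0]/W[1][1],W[1][1]/W[0][1]
def fit(c,B,Y,yaw=YAW):
    g=lambda q:np.r_[(model(c,*q,yaw)[0]-B[0]),2*(model(c,*q,yaw)[1]-model(c,*q,yaw)[0]-Y[0]+B[0])]
    best=min((least_squares(g,[.528,y0,p0],x_scale=[.01,.01,.3],diff_step=1e-2) for y0,p0 in((-.1,.9),(-.08,.5),(-.07,0))),key=lambda r:r.cost)
    return best.x,best.cost,Y[1]/B[1],model(c,*best.x,yaw)[2]
E
python3 - <<'E'
from h import *
np.set_printoptions(precision=4,suppress=True)
s=camera("scene")
im0=dict(s);im0["image"]=cv2.imread("pics/scene0.png")[...,::-1]
for c in(im0,s):
    B,Y=body(c,(235,220,290,265))
    print(B,Y,fit(c,B,Y))
E
```

```text
(array([261.1153, 239.4584]), np.int64(373)) (array([248.5714, 247.3571]), np.int64(14)) (array([ 0.5267, -0.1004,  0.9   ]), np.float64(251.4113550400718), np.float64(0.03753351206434316), np.float64(0.0660317175349195))
(array([268.3968, 241.7873]), np.int64(315)) (array([257.6774, 240.7258]), np.int64(62)) (array([ 0.5253, -0.0822,  0.9   ]), np.float64(8.278170240845144), np.float64(0.19682539682539682), np.float64(0.07008202953155229))
```

```bash
cat >> h.py <<'E'
def fit(c,B,Y,yaw=YAW):
    R=[]
    x,y=.528,-.09
    for p in np.arange(-.6,1.5,.06):
        for _ in range(2):
            m=model(c,x,y,p,yaw);M=(m[0]+m[1]*m[2])/(1+m[2]);D=(B[0]*B[1]+Y[0]*Y[1])/(B[1]+Y[1])
            d=atz(c,D,.07)-atz(c,M,.07);x+=d[0];y+=d[1]
        m=model(c,x,y,p,yaw);R.append((np.linalg.norm(m[1]-m[0]-Y[0]+B[0]),round(p,2),round(x,4),round(y,4),round(m[2],3)))
    return sorted(R)[:3],Y[1]/B[1]
def look(n="scene"):
    c=camera(n);B,Y=body(c,(235,220,300,265));return B,Y,fit(c,B,Y)
E
python3 - <<'E'
from h import *
np.set_printoptions(precision=4,suppress=True)
s=camera("scene")
im0=dict(s);im0["image"]=cv2.imread("pics/scene0.png")[...,::-1]
for c in(im0,s):
    B,Y=body(c,(235,220,290,265));print(B,Y,fit(c,B,Y))
print(get_obs()["clock"])
E
```

```text
Traceback (most recent call last):
  File "h.py", line 50, in fit
    m=model(c,x,y,p,yaw);M=(m[0]+m[1]*m[2])/(1+m[2]);D=(B[0]*B[1]+Y[0]*Y[1])/(B[1]+Y[1])
  File "h.py", line 40, in model
    return W[0][0]/W[0][1],W[1][0]/W[1][1],W[1][1]/W[0][1]
                           ~~~~~~~^~~~~~~~
ZeroDivisionError: division by zero
```

```bash
sed -i 's/W={0:\[0,0\],1:\[0,0\]}/W={0:[0,1e-9],1:[0,1e-9]}/' h.py
python3 - <<'E'
from h import *
np.set_printoptions(precision=4,suppress=True)
s=camera("scene")
im0=dict(s);im0["image"]=cv2.imread("pics/scene0.png")[...,::-1]
for c in(im0,s):
    B,Y=body(c,(235,220,290,265));print(B,Y,fit(c,B,Y))
o=get_obs();print(o["clock"],o["eef_pos"])
E
```

```text
(array([261.1153, 239.4584]), np.int64(373)) (array([248.5714, 247.3571]), np.int64(14)) ([(np.float64(10.165122840335938), np.float64(1.38), np.float64(0.5285), np.float64(-0.0996), np.float64(0.001)), (np.float64(10.303686374594676), np.float64(1.32), np.float64(0.5285), np.float64(-0.0996), np.float64(0.002)), (np.float64(10.422957909381427), np.float64(1.26), np.float64(0.5285), np.float64(-0.0996), np.float64(0.006))], np.float64(0.03753351206434316))
(array([268.5723, 241.8424]), np.int64(311)) (array([258.25  , 240.9167]), np.int64(60)) ([(np.float64(1.3161523708270595), np.float64(1.38), np.float64(0.5265), np.float64(-0.0839), np.float64(0.001)), (np.float64(1.3991723220639634), np.float64(1.32), np.float64(0.5265), np.float64(-0.0839), np.float64(0.003)), (np.float64(1.4834137627209611), np.float64(1.26), np.float64(0.5265), np.float64(-0.0839), np.float64(0.007))], np.float64(0.19292604501607716))
4.1833 [ 0.5777 -0.0775  0.0403]
```

Run:
```python
from h import *
np.set_printoptions(precision=2,suppress=True)
s=camera("scene")
for p in np.arange(-.2,1.4,.2):
    m=model(s,.5265,-.0835,p);print(round(p,1),m[0],m[1]-m[0],round(m[2],3))
ax=np.array([np.cos(YAW),np.sin(YAW),0]);c0=np.array([.5265,-.0835,.055])
print([proj(s,c0+u*ax) for u in(.078,.124)])
B,Y=body(s,(235,220,300,265));print(B,Y,get_obs()["clock"])
```

```text
-0.2 [267.17 241.99] [-0.68 -1.34] 0.226
0.0 [267.6  242.15] [-3.19 -2.3 ] 0.215
0.2 [267.93 242.22] [-5.51 -2.98] 0.192
0.4 [268.07 242.2 ] [-7.5  -3.33] 0.16
0.6 [267.89 242.06] [-8.76 -3.34] 0.107
0.8 [267.86 242.01] [-9.88 -3.22] 0.091
1.0 [267.53 241.87] [-10.52  -2.84] 0.049
1.2 [267.17 241.77] [-10.74  -2.44] 0.013
[array([269.81, 236.03]), array([261.65, 252.9 ])]
(array([268.57, 241.84]), np.int64(311)) (array([257.97, 240.73]), np.int64(62)) 4.2333
```

>>> drive_tool --increments '[[[-0.2,2,0],[0,0,0],0.5],[[-0.2,2,0],[0,0,0],0.5],[[-0.2,2,0],[0,0,0],0.5],[[-0.2,2,0],[0,0,0],0.5],[[-0.2,2,0],[0,0,0],0.5],[[-0.2,2,0],[0,0,0],0.5],[[0,0,0],[0,0,0],0.5],[[0,0,0],[0,0,0],0.5]]'

```text
clock: 4.9
eef_pos: [0.5765, -0.0652, 0.0403]
tool_rot: [-0.049, 0.999, 0.0, -0.0]
ft_force: [0.9, 1.1, -0.1]
grip_width: 0.0426
grasp_force: 0.0
```

```bash
cat > l.py <<'E'
from h import *
np.set_printoptions(precision=3,suppress=True)
c=camera("scene");B,Y=body(c,(240,215,310,270));f=fit(c,B,Y);x,y=f[0][0][2:4]
print("B",B,"Y",Y,"Y-B",Y[0]-B[0]);print([tuple(map(float,q)) for q in f[0]],f[1])
for p in(-.2,0,.2,.4): m=model(c,x,y,p);print(p,m[0],m[1]-m[0])
o=get_obs();print(o["clock"],o["eef_pos"],o["ft_force"])
E
python3 l.py
```

```text
B (array([272.344, 243.444]), np.int64(288)) Y (array([273.561, 237.378]), np.int64(98)) Y-B [ 1.217 -6.067]
[(5.108355826179083, -0.18, 0.5212, -0.0714, 0.188), (5.185281740146298, -0.24, 0.5212, -0.0714, 0.227), (5.22089215979439, -0.12, 0.5212, -0.0714, 0.223)] 0.3402777777777778
-0.2 [272.757 242.128] [-0.517 -1.279]
0 [273.199 242.29 ] [-3.031 -2.245]
0.2 [273.534 242.366] [-5.377 -2.923]
0.4 [273.695 242.35 ] [-7.394 -3.282]
4.95 [ 0.577 -0.065  0.04 ] [ 0.046  0.005 -0.224]
```

```bash
sed -i 's/(240,215,310,270)/(240,222,298,270)/' l.py
cat >> l.py <<'E'
save("s3",cv2.resize(c["image"][205:270,230:310],None,fx=7,fy=7,interpolation=3))
E
python3 l.py
```

```text
B (array([272.676, 243.597]), np.int64(290)) Y (array([267.09 , 242.026]), np.int64(78)) Y-B [-5.586 -1.571]
[(1.4271074608190917, 0.18, 0.5254, -0.0721, 0.2), (1.5214863082461987, 0.24, 0.5254, -0.0721, 0.187), (1.69468619589014, 0.12, 0.5254, -0.0721, 0.206)] 0.2689655172413793
-0.2 [271.595 243.514] [-0.537 -1.279]
0 [272.038 243.676] [-3.054 -2.247]
0.2 [272.372 243.753] [-5.402 -2.929]
0.4 [272.531 243.737] [-7.419 -3.293]
5.0 [ 0.577 -0.065  0.04 ] [ 0.724 -0.531 -0.507]
```

View pics/s3.png

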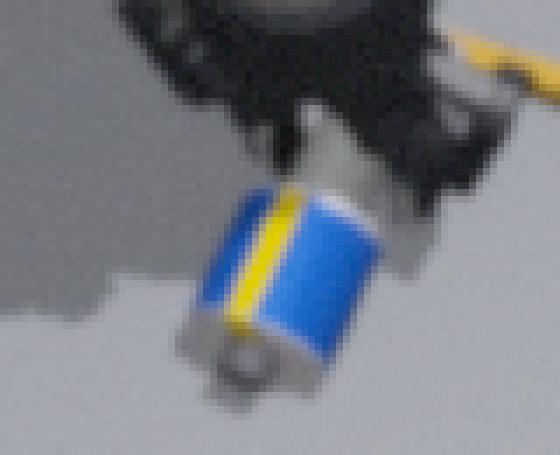

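>>> drive_tool --increments '[[[-0.2,2,0],[0,0,0],0.5],[[-0.2,2,0],[0,0,0],0.5],[[-0.2,2,0],[0,0,0],0.5],[[-0.1,1,0],[0,0,0],0.5],[[-0.1,1,0],[0,0,0],0.5],[[0,0,0],[0,0,0],0.5],[[0,0,0],[0,0,0],0.5],[[0,0,0],[0,0,0],0.5]]'

```text
clock: 5.67
eef_pos: [0.5757, -0.0574, 0.0403]
tool_rot: [-0.049, 0.999, -0.0, -0.0]
ft_force: [0.4, -1.0, -0.6]
grip_width: 0.0428
grasp_force: 0.0
```

```bash
python3 l.py
```

```text
B (array([274.366, 244.169]), np.int64(284)) Y (array([272.398, 244.08 ]), np.int64(88)) Y-B [-1.968 -0.089]
[(1.6909047081951032, -0.12, 0.5249, -0.0659, 0.223), (1.7472636047537702, -0.18, 0.5249, -0.0659, 0.188), (1.9489153982839829, -0.06, 0.5249, -0.0659, 0.22)] 0.30985915492957744
-0.2 [273.992 244.383] [-0.457 -1.245]
0 [274.438 244.547] [-2.982 -2.217]
0.2 [274.777 244.626] [-5.342 -2.903]
0.4 [274.943 244.613] [-7.374 -3.272]
5.7167 [ 0.576 -0.057  0.04 ] [ 0.296 -0.573  0.486]
```

>>> drive_tool --increments '[[[0,-3,10],[0,0,0],0.5],[[0,0,30],[0,0,0],0.5],[[0,0,30],[0,0,0],0.5],[[0,0,10],[0,0,0],0.5],[[-25,32,0],[0,0,0],0.5],[[-25,32,0],[0,0,0],0.5],[[-25,32,0],[0,0,0],0.5],[[-25,32,0],[0,0,0],0.5]]'

```text
clock: 6.38
eef_pos: [0.4747, 0.0682, 0.1208]
tool_rot: [-0.048, 0.999, 0.0, 0.0]
ft_force: [0.5, 1.1, -0.4]
grip_width: 0.0425
grasp_force: 0.0
```

>>> drive_tool --increments '[[[-20,32,0],[0,0,0],0.5],[[-20,32,0],[0,0,0],0.5],[[-20,32,0],[0,0,0],0.5],[[0,0,0],[0,0,0],0.5]]'

```text
clock: 6.72
eef_pos: [0.4123, 0.1677, 0.1208]
tool_rot: [-0.053, 0.999, 0.001, -0.001]
ft_force: [-1.1, 0.7, 0.3]
grip_width: 0.0427
grasp_force: 0.0
```

Run:
```python
from h import *
np.set_printoptions(precision=4,suppress=True)
s,t=camera("scene"),camera("top");o=get_obs();print(o["clock"],o["eef_pos"])
B,Y=body(s,(240,222,298,270));print(fit(s,B,Y));print(body(t,(315,125,365,165)))
a=cv2.resize(t["image"][125:215,305:375],None,fx=6,fy=6,interpolation=3)
b=cv2.resize(s["image"][165:255,245:305],None,fx=6,fy=6,interpolation=3)
save("p4",np.hstack([a,b]))
```

```text
6.8167 [0.4153 0.1646 0.1209]
([(np.float64(1.3074404133663635), np.float64(-0.12), np.float64(0.5249), np.float64(-0.0666), np.float64(0.223)), (np.float64(1.415793226391937), np.float64(-0.06), np.float64(0.5249), np.float64(-0.0666), np.float64(0.22)), (np.float64(1.7179542405230508), np.float64(-0.18), np.float64(0.5249), np.float64(-0.0666), np.float64(0.188))], np.float64(0.30357142857142855))
((array([329. , 148.3]), np.int64(240)), (array([328.6769, 147.    ]), np.int64(65)))
```

View pics/p4.png

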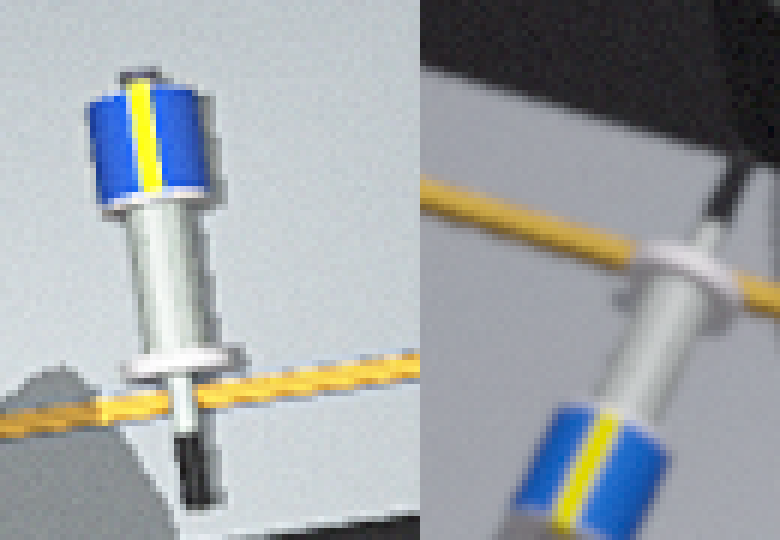

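Run:
```python
from h import *
np.set_printoptions(precision=4,suppress=True)
s,t=camera("scene"),camera("top")
T=lambda x,y:(305+x/6,125+y/6)
S=lambda x,y:(245+(x-420)/6,165+y/6)
P=[]
for n,p in(("rodend",(195,505)),("rodblk",(190,437)),("rodfence",(184,385)),("neckf",(178,340)),("neckr",(166,215)),("bodyf",(156,195)),("bodyr",(146,92)),("stub",(138,74))):
    q=atz(t,T(*p),.055);print(n,q);P.append(q[:2])
P=np.array(P);k=np.polyfit(P[:,0],P[:,1],1);print("top fit",k,"y at .48,.53",np.polyval(k,[.48,.53]),P[:,1]-np.polyval(k,P[:,0]))
Q=np.array([atz(s,S(*p),.055)[:2] for p in((734,180),(722,205),(709,238),(686,275),(631,403),(615,412))]);print(Q)
k=np.polyfit(Q[:,0],Q[:,1],1);print(k,np.polyval(k,[.48,.53]))
# triangulate black/steel boundary & rod
print(tri(t,T(190,435),s,S(716,219)))
```

```text
rodend [ 0.4653 -0.0732  0.055 ]
rodblk [ 0.4953 -0.072   0.055 ]
rodfence [ 0.5184 -0.0702  0.055 ]
neckf [ 0.5384 -0.0682  0.055 ]
neckr [ 0.5945 -0.0648  0.055 ]
bodyf [ 0.6036 -0.0606  0.055 ]
bodyr [ 0.6503 -0.0577  0.055 ]
stub [ 0.6586 -0.0544  0.055 ]
top fit [ 0.0948 -0.1187] y at .48,.53 [-0.0733 -0.0685] [ 0.0014 -0.0002 -0.0005 -0.0005 -0.0024  0.0009 -0.0006  0.0019]
[[ 0.4742 -0.0705]
 [ 0.4873 -0.0692]
 [ 0.5038 -0.0666]
 [ 0.5235 -0.0668]
 [ 0.5845 -0.0586]
 [ 0.5907 -0.0624]]
[ 0.0841 -0.11  ] [-0.0697 -0.0654]
(array([ 0.4953, -0.0701,  0.0554]), np.float64(0.004137888630016442))
```

>>> drive_tool --increments '[[[9,-33,0],[0,0,0],0.4],[[9,-33,0],[0,0,0],0.4],[[9,-33,0],[0,0,0],0.4],[[9,-33,0],[0,0,0],0.4],[[9,-33,0],[0,0,0],0.4],[[9,-33,0],[0,0,0],0.4],[[9,-33,0],[0,0,0],0.4],[[0,0,0],[0,0,0],0.4]]'

```text
clock: 7.58
eef_pos: [0.4807, -0.0747, 0.1206]
tool_rot: [-0.044, 0.999, -0.002, 0.001]
ft_force: [0.7, 0.9, 0.5]
grip_width: 0.0342
grasp_force: 0.0
```

Run:
```python
from h import *
o=get_obs();print(o["clock"],o["eef_pos"],o["tool_rot"],o["ft_force"])
```

```text
7.5833 [ 0.4807494  -0.07471475  0.12057631] [-0.04373667  0.99904104 -0.00157681  0.00127293] [0.68267665 0.94098888 0.54289083]
```

>>> drive_tool --increments '[[[0,3,-20],[0,0,0],0.4],[[0,0,-20],[0,0,0],0.4],[[0,0,-20],[0,0,0],0.4],[[0,0,-12],[0,0,0],0.4],[[0,0,-6],[0,0,0],0.4],[[0,0,0],[0,0,0],0.4],[[0,0,0],[0,0,0],0.4]]'

```text
clock: 8.17
eef_pos: [0.4789, -0.0652, 0.0425]
tool_rot: [-0.048, 0.999, -0.0, -0.0]
ft_force: [-0.3, 0.1, 0.9]
grip_width: 0.034
grasp_force: 0.0
```

>>> drive_tool --increments '[[[0,-3,-3],[0,0,0],0.35],[[0,-3,0],[0,0,0],0.3],[[0,0,0],[0,0,0],0.28],[[0,0,0],[0,0,0],0.26],[[0,0,0],[0,0,0],0.24],[[0,0,0],[0,0,0],0.24]]'

```text
clock: 8.67
eef_pos: [0.4789, -0.0704, 0.0396]
tool_rot: [-0.049, 0.999, -0.0, 0.0]
ft_force: [0.1, -0.7, -0.5]
grip_width: 0.0205
grasp_force: 0.0
```

Run:
```python
from h import *
np.set_printoptions(precision=4,suppress=True)
o=get_obs();print(o["clock"],o["eef_pos"],o["tool_rot"],o["ft_force"],o["grip_width"])
s,t=camera("scene"),camera("top")
B,Y=body(s,(240,222,298,270));print(fit(s,B,Y));print(body(t,(315,125,365,165)))
a=cv2.resize(t["image"][125:215,305:375],None,fx=6,fy=6,interpolation=3)
b=cv2.resize(s["image"][165:255,245:305],None,fx=6,fy=6,interpolation=3)
save("p5",np.hstack([a,b]))
```

```text
8.6667 [ 0.4789 -0.0704  0.0396] [-0.0489  0.9988 -0.      0.0002] [ 0.1434 -0.7498 -0.5237] 0.020543650026071416
([(np.float64(1.282958747410623), np.float64(-0.12), np.float64(0.5249), np.float64(-0.0666), np.float64(0.223)), (np.float64(1.4035475919423726), np.float64(-0.06), np.float64(0.5249), np.float64(-0.0666), np.float64(0.22)), (np.float64(1.68663962803283), np.float64(-0.18), np.float64(0.5249), np.float64(-0.0666), np.float64(0.188))], np.float64(0.30714285714285716))
((array([328.8979, 148.2128]), np.int64(235)), (array([328.697 , 147.1515]), np.int64(66)))
```

View pics/p5.png

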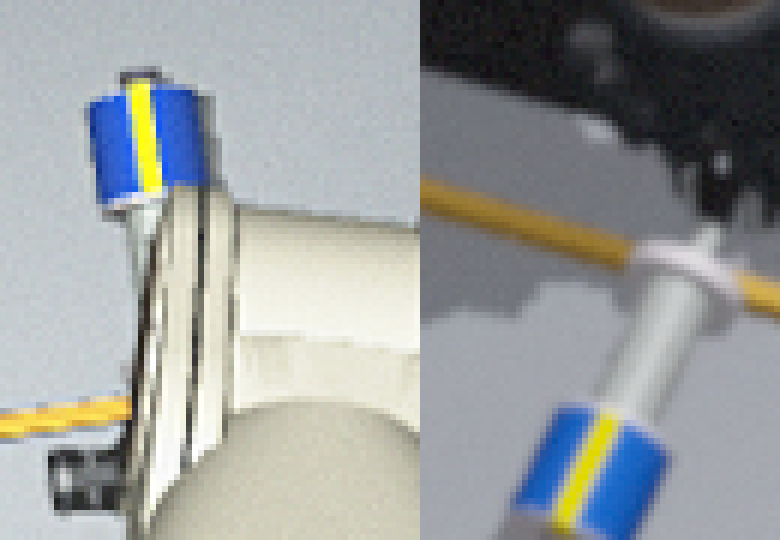

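>>> drive_tool --increments '[[[0,0,0],[0,0,0],0.22],[[0,0,0],[0,0,0],0.2],[[0,0,0],[0,0,0],0.19],[[0,0,0],[0,0,0],0.18],[[0,0,0],[0,0,0],0.17],[[0,0,0],[0,0,0],0.16],[[0,0,0],[0,0,0],0.16]]'

```text
clock: 9.35
eef_pos: [0.4787, -0.0704, 0.0393]
tool_rot: [-0.049, 0.999, 0.0, -0.0]
ft_force: [-0.6, 0.5, 0.2]
grip_width: 0.0134
grasp_force: 0.0
```

```bash
cat > m.py <<'E'
from h import *
np.set_printoptions(precision=4,suppress=True)
o=get_obs();print(o["clock"],o["eef_pos"],o["ft_force"],o["ft_torque"],o["grip_width"],o["grasp_force"])
s,t=camera("scene"),camera("top")
B,Y=body(s,(240,222,298,270));f=fit(s,B,Y);print(B,f[0][0],f[1]);print(body(t,(315,125,365,150)))
E
python3 m.py
```

```text
9.35 [ 0.4787 -0.0704  0.0393] [-0.5886  0.5208  0.1922] [-0.0096 -0.0314  0.0567] 0.013415163930797324 0.0027788872830569744
(array([274.2222, 244.2007]), np.int64(279)) (np.float64(1.269240486624567), np.float64(-0.12), np.float64(0.5249), np.float64(-0.0665), np.float64(0.223)) 0.30824372759856633
((array([329.1103, 144.6324]), np.int64(136)), (array([328.1951, 143.4878]), np.int64(41)))
```

>>> drive_tool --increments '[[[0,0,0],[0,0,0],0.15],[[0,0,0],[0,0,0],0.14],[[0,0,0],[0,0,0],0.12],[[0,0,0],[0,0,0],0.05],[[0,0,0],[0,0,0],0],[[0,0,0],[0,0,0],0]]'

```text
clock: 9.95
eef_pos: [0.4787, -0.0705, 0.0394]
tool_rot: [-0.049, 0.999, -0.0, 0.0]
ft_force: [-0.1, -0.4, 1.4]
grip_width: 0.0097
grasp_force: 58.6
```

```bash
python3 m.py
```

```text
9.95 [ 0.4787 -0.0705  0.0394] [-0.0773 -0.4318  1.4375] [-0.0404  0.0368  0.0204] 0.009653504556544118 58.626964688301086
(array([274.2756, 244.258 ]), np.int64(283)) (np.float64(1.5332361433681911), np.float64(-0.12), np.float64(0.5251), np.float64(-0.0662), np.float64(0.223)) 0.2968197879858657
((array([329.1241, 144.5839]), np.int64(137)), (array([327.8837, 143.5349]), np.int64(43)))
```

>>> drive_tool --increments '[[[-1,-0.1,0],[0,0,0],0],[[-2,-0.2,0],[0,0,0],0],[[-2,-0.2,0],[0,0,0],0],[[-2,-0.2,0],[0,0,0],0],[[-2,-0.2,0],[0,0,0],0],[[-2,-0.2,0],[0,0,0],0],[[-2,-0.2,0],[0,0,0],0],[[-2,-0.2,0],[0,0,0],0]]'

```text
clock: 10.72
eef_pos: [0.4634, -0.072, 0.0393]
tool_rot: [-0.049, 0.999, 0.0, -0.0]
ft_force: [0.7, 0.3, -0.2]
grip_width: 0.0099
grasp_force: 58.7
```

```bash
python3 m.py
```

```text
10.7167 [ 0.4634 -0.072   0.0393] [ 0.6782  0.281  -0.1699] [ 0.0151 -0.1151  0.0047] 0.009920907174467334 58.67999732494354
(array([274.2036, 244.175 ]), np.int64(280)) (np.float64(1.6426503760205202), np.float64(-0.12), np.float64(0.5251), np.float64(-0.0664), np.float64(0.223)) 0.30714285714285716
((array([329.1884, 144.6087]), np.int64(138)), (array([327.8837, 143.5349]), np.int64(43)))
```

>>> drive_tool --increments '[[[-2,-0.2,0],[0,0,0],0],[[-2,-0.2,0],[0,0,0],0],[[-2,-0.2,0],[0,0,0],0],[[-2,-0.2,0],[0,0,0],0],[[-2,-0.2,0],[0,0,0],0],[[-2,-0.2,0],[0,0,0],0],[[-2,-0.2,0],[0,0,0],0],[[-1,-0.1,0],[0,0,0],0]]'

```text
clock: 11.48
eef_pos: [0.4483, -0.0735, 0.0393]
tool_rot: [-0.049, 0.999, 0.0, -0.0]
ft_force: [0.2, -0.6, -0.0]
grip_width: 0.0098
grasp_force: 58.7
```

>>> drive_tool --increments '[[[0,0,0],[0,0,0],0],[[0,0,0],[0,0,0],0],[[0,0,0],[0,0,0],0],[[0,0,0],[0,0,0],0]]'

```text
clock: 11.82
eef_pos: [0.4485, -0.0734, 0.0392]
tool_rot: [-0.049, 0.999, 0.0, -0.0]
ft_force: [-1.0, -0.4, 0.5]
grip_width: 0.0098
grasp_force: 58.7
```

```bash
cat >> m.py <<'E'
a=cv2.resize(t["image"][125:215,305:375],None,fx=6,fy=6,interpolation=3)
b=cv2.resize(s["image"][165:255,245:305],None,fx=6,fy=6,interpolation=3)
save("p6",np.hstack([a,b]))
E
python3 m.py
```

```text
11.8167 [ 0.4485 -0.0734  0.0392] [-0.9766 -0.4316  0.4906] [-0.0089  0.0398 -0.0387] 0.009823656629268188 58.67843806743622
(array([274.2305, 244.195 ]), np.int64(282)) (np.float64(1.5787799930830912), np.float64(-0.12), np.float64(0.525), np.float64(-0.0663), np.float64(0.223)) 0.2978723404255319
((array([329.125 , 144.6471]), np.int64(136)), (array([328. , 143.5]), np.int64(44)))
```

View pics/p6.png

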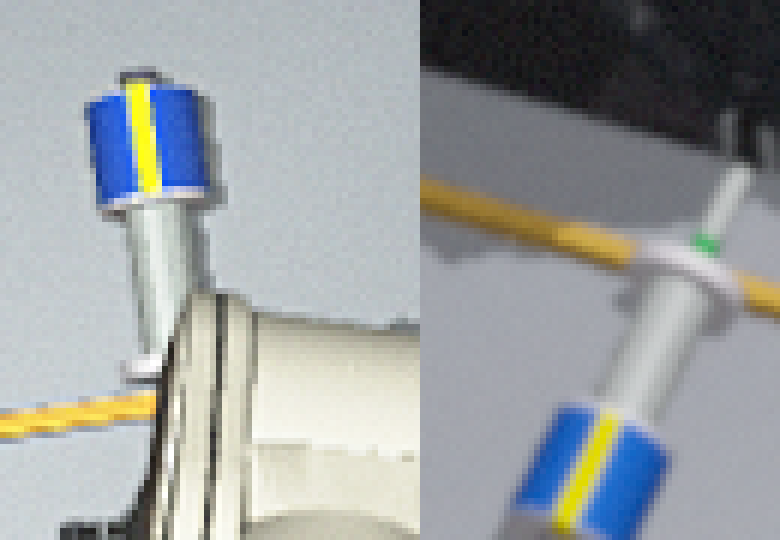

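```bash
python3 -c "from workcell import job_done;print(job_done())"
```

```text
the job is handed in; nothing more can be done
None
```

I've handed the job in: the yellow line faces up to within about 0.1 rad by camera. The rod is held at about 59 N, drawn 30 mm to about 91 mm out of the mouth, with green showing and no red in view. The transducer never moved forward to touch the fence because the rod slid freely, and `job_done()` returned no verdict.

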